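Shim the pressure plate of a flat test cell and hold the wedge tight

TASK

The pressure plate in the cell clamp is loose on its cell: fill the gap between the blue stop block and the steel plate. Lift a green-handled shim up and off its hook and stand it in the gap against the stop block, add the second shim too if the gap is still too wide for the wedge, then lift off the orange wedge and push it down point first, between the shims and the plate, until the plate is closed on the cell and you feel the wedge jam. Finish while still gripping the wedge and pressing it firmly down; a shim you do not need stays on its hook, and the bottle, beaker and jar are left alone.

Things in the scene. Friction and masses are not known exactly. Their poses are not given: they have to be found in the camera images.
- clamp: Cell clamp bolted down: aluminium base 180 x 96 mm, 12 thick, x -85 to +95 mm from the origin, which is on the bench. Its x axis runs from the blue stop block over the gap to the steel pressure plate, white cell and blue end wall; y runs along the gap, z up. Gap, block and plate are centred on y = 0; the gap's floor is 12 mm up, the block's top 68, the plate's top 72
- stop_face (a point): middle of the blue stop block's upright face that looks at the gap, 64 mm above the bench just under its rounded top edge (radius 4 mm, top 68 mm up). The block is fixed for the run, at a different place along clamp x each time; 70 mm long in y
- plate_lip (a point): Middle of the plate's rounded top edge (radius 4 mm), the plate's nearest point to the stop block, 68 mm above the bench; moves with the plate. Gap with the plate closed = clamp-x distance from stop_face to plate_lip plus the joint value: 26 to 43 mm
- plate (a joint): steel pressure plate, 66 mm long in y, slides along clamp x: how far it stands away from the cell, towards the stop block, in m: 0 = closed on the cell (stop), up to 0.012; starts 0.002 to 0.004. No spring; about 1 N of friction
- rack: Rack fixed to the bench, origin on the bench. An aluminium rail along y, 270 mm long, 130 up, front face at x +30 mm, on two end posts, carries three steel hooks at y -85, 0, +85 mm: bars 8 mm wide, 6 thick, from the rail to x -36 mm (robot side), top 125 mm up, last 6 mm turned up 8 mm more. Things hang at x 0 in changing order: to take one, lift 10 to 25 mm, draw 45 mm or more along -x, then go up
- shim_a_mid (a point): Loose shim: aluminium slab 12 mm thick (x), 44 wide (y), 56 tall, and on top a green loop handle 26 mm wide in y, 10 thick, 38 tall, bars 6 mm. Height 94 mm, 80 g. Point: its centre, 47 mm above the foot, 9 mm below the slab's top. Pinch the loop across its 26 mm from above, 25 mm above the slab. Hangs by the loop from a hook, x along the hook
- shim_b_mid (a point): Loose shim: aluminium slab 12 mm thick (x), 44 wide (y), 56 tall, and on top a green loop handle 26 mm wide in y, 10 thick, 38 tall, bars 6 mm. Height 94 mm, 80 g. Point: its centre, 47 mm above the foot, 9 mm below the slab's top. Pinch the loop across its 26 mm from above, 25 mm above the slab. Hangs by the loop from a hook, x along the hook
- wedge_mid (a point): Loose orange wedge, 44 mm wide (y); both faces taper over 60 mm of height from 5 mm thick (x) at the rounded foot to 23 at the shoulder; on it a loop 32 mm wide in y, 12 thick, 38 tall. 98 mm, 70 g. Point: centre, 49 mm above the foot. Pinch the loop across 32 mm from above, 25 mm over the shoulder. It jams 68 mm above the bench; fits a remaining gap of 8 to 21 mm. Hangs like the shims
- bottle: amber bottle, radius 29 mm, 120 mm tall, bystander; origin under its middle
- beaker: glass beaker, radius 32 mm, 75 mm tall, bystander; origin under its middle
- jar: white jar with blue cap, radius 28 mm, 60 mm tall, bystander; origin under its middle
Mind the look-alikes: they are no part of the job. Leave any pink, purple or yellow look-alike of the part that bears shim_b_mid alone.

How it is judged:
By the outcome, as a careful person would: the job done as asked, in the order asked, and still so for the second after the job is handed in, while the arm keeps its last pose, push and grip.
It also fails if it takes over 72 s, if anything falls off the work surface, if the arm or the gripper's body presses on something with over 40 N, if the wrist force passes 120 N, or if a joint passes its speed limit or range.

ROBOT

A 7-joint arm with a two-finger parallel gripper is mounted at the origin on the work surface. World frame = base frame: x ahead of the robot, y to its left, z up, the work surface at z = 0. Lengths are in m, angles in rad, forces in N, time in s.
With the tool pointing down it reaches from about 0.425 to 0.925 m from the base axis. Payload 6.8 kg.
Tool frame: the origin (TCP) lies midway between the tips of the shut fingers; the grasp point (between the pads) lies 19 mm behind it; z points along the fingers, y is the line along which they close (so a half turn about z gives the same grasp; the last joint's range is limited). The gripper opens to 88 mm and grips with 3 to 60 N. Pads are 20 mm wide; open, the fingers measure 115 mm over their backs; the gripper's body (75 mm by 178 mm) begins 61 mm behind the grasp point.
Start: joints at [-1.273, 0.477, 0.022, 1.555, -0.011, 1.109, -0.083], TCP at [0.266, 0.62, 0.223] pointing down, gripper open.
Joint ranges: [-2.96, 2.96], [-0.34, 2.1], [-1.41, 1.46], [0.24, 2.44], [-1.37, 4.51], [0.17, 1.92], [-2.96, 2.96]. Speed limits (rad/s): [2.39, 2.39, 3.14, 3.14, 3.14, 3.14, 3.14].

INTERFACE

Orientations are given as a unit quaternion [w, x, y, z].
In Python, from rig import r, capture, get_calibration, ticket gives the robot as it stands.
- The arm moves only by the tool apply_moves, never from a script. Its argument "moves" is a list of rows, each a list of 3 entries, a list of its own where there are three numbers: the closure, from 0 (fully open) to 1 (shut), then the shift along the tool's x, y, z in cm, then the turn about the tool's z in degrees. A call has 1 to 12 rows; each row shifts and turns the commanded pose from where the row before left it, along the tool's axes as they then stand; what a row does not reach is not made up. A row lasts 1/8 s, in which the tool goes at most 62.5 mm and 10.7 degrees, less where a joint would pass 70% of its speed; a pose out of reach is approached as far as the arm can. A call is refused whole if a number of a shift passes 6.25 or a number of a turn 10.7, either way. A call with a gripper value outside its range is refused whole. The fingers move at their own pace and stop on an object; the grip force is fixed at half the most. Time passes only in rows, so rows that do not move let the fingers close. It gives the time, the measured TCP pose, the force, the opening and the grip force at its end, in the units of the state.
- r.read_state(): the state, without advancing time (a new reading comes with each control period).
- capture(name): name is "scene" or "top" or "wrist"; returns the picture (480x640x3 uint8, red, green, blue); there is no depth.
- get_calibration(name): a dict with "vertical_fov" (degrees; the focal length in pixels is half the picture's height over the tangent of half this angle, whatever the lens; pixels are square), "cx", "cy" (the principal point, pixels), "R" (3x3) and "t" (3): a world point X has camera coordinates R X + t. Camera axes: x right, y down, z forward; pixel columns grow to the right and rows downward; lengths in m; the calibration is good to about 2 mm. A picture is of the moment at which its call begins: read the wrist's pose just before it. get_calibration takes no time and is no camera call; for the wrist camera it gives the pose at the moment of the call.
- ticket.sign_off(): hands the job in; it is judged then, once.
The state is a dict: "time_s": time; "q": joint angles; "qd": joint speeds; "effort": joint torques, N m; "tcp_pos": TCP position; "tool_rot": TCP orientation; "ft_force": force on the tool from outside, world axes, zero at the start; "torque": the same for the moment, N m; "opening": finger opening in m; "grip_force": force on a finger pad.
Only numpy, scipy, OpenCV 4.12 (cv2) and the standard library are available. Lean on these libraries where they do the work, as an engineer would, in place of code of your own. Each camera call takes 0.05 s, during which the arm holds its last target. There are 200 camera calls.

## Working session

There is one attempt and no reset: what is moved stays moved. The work goes in short steps, Python scripts to look and compute and a tool call to move; the robot and the scene stay as the last step left them, time stands still between calls to the robot, and variables do not carry over. Pictures are saved under pics/ and viewed, at most 10 in all, crops included, and the job is handed in when it is done.

Besides the shell and the picture viewer there is one more tool, called after "Request:" by a JSON object that holds its "name" and its "arguments". apply_moves: Moves the arm, as the interface text tells. Its arguments: {"type":"object","properties":{"moves":{"type":"array","items":{"type":"array"}}},"required":["moves"]}

```bash
ls; mkdir -p pics
python3 - <<'E'
from rig import r,capture,get_calibration
import cv2,numpy as np
for n in ("scene","top"):
    im=capture(n); cv2.imwrite(f"pics/{n}0.png",im[:,:,::-1])
    c=get_calibration(n); R=np.array(c["R"]);print(n,c["vertical_fov"],c["cx"],c["cy"],np.round(-R.T@np.array(c["t"]),3),np.round(R,3).tolist())
print(r.read_state()["tool_rot"],r.read_state()["time_s"])
E
```

```text
pics
scene 56.70877676132874 325.42089879001225 236.27826317376037 [1.014 0.095 0.803] [[-0.293, 0.956, -0.011], [0.821, 0.246, -0.515], [-0.489, -0.16, -0.857]]
top 45.827340261755594 315.6636079326223 234.07718163267106 [ 0.407 -0.048  1.139] [[0.018, -1.0, -0.022], [-0.981, -0.014, -0.193], [0.192, 0.025, -0.981]]
[-1.19682092e-04  2.01488448e-01  9.79490538e-01 -8.22820294e-04] 0.1
```

View pics/scene0.png

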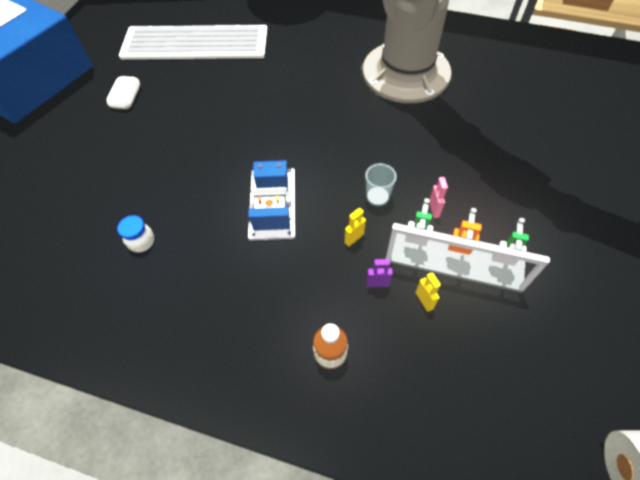

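View pics/top0.png

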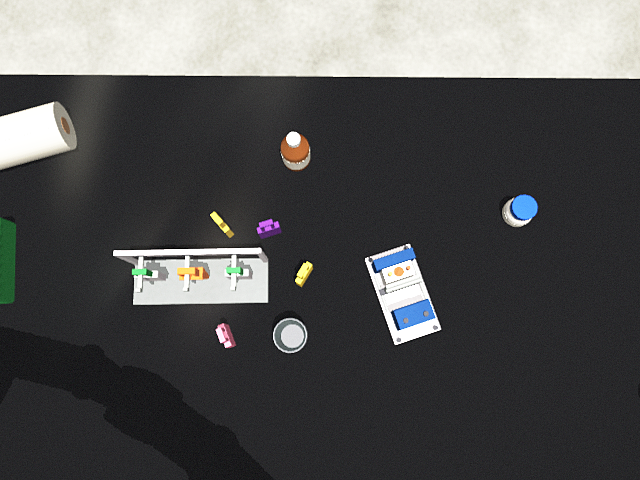

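The scene view shows the clamp at about (272,203) and the rack at (468,250). The green shims hang at (423,215) and (519,237), with the orange wedge between them at (468,230). The look-alikes (yellow, purple, pink) all stand on the bench. In the top view the clamp is at about (402,293) and the hooks at (142/190/235, 271).

Next I'll enlarge both areas in one montage.

Run:
```python
import cv2,numpy as np
s=cv2.imread("pics/scene0.png");t=cv2.imread("pics/top0.png")
def crop(im,x,y,w,h,k): return cv2.resize(im[y:y+h,x:x+w],None,fx=k,fy=k,interpolation=cv2.INTER_CUBIC)
# 400x300 panels
a=crop(s,392,185,160,120,2.5);b=crop(t,110,225,160,120,2.5)
c=crop(s,235,150,80,100,4);c=crop(s,225,160,100,75,4);d=crop(t,350,240,100,112,4)[:300]
d=crop(t,350,243,133,100,3)[:300,:399];d=cv2.resize(d,(400,300))
cv2.imwrite("pics/m1.png",np.vstack([np.hstack([a,b]),np.hstack([c,d])]))
```

```text
(no output)
```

View pics/m1.png

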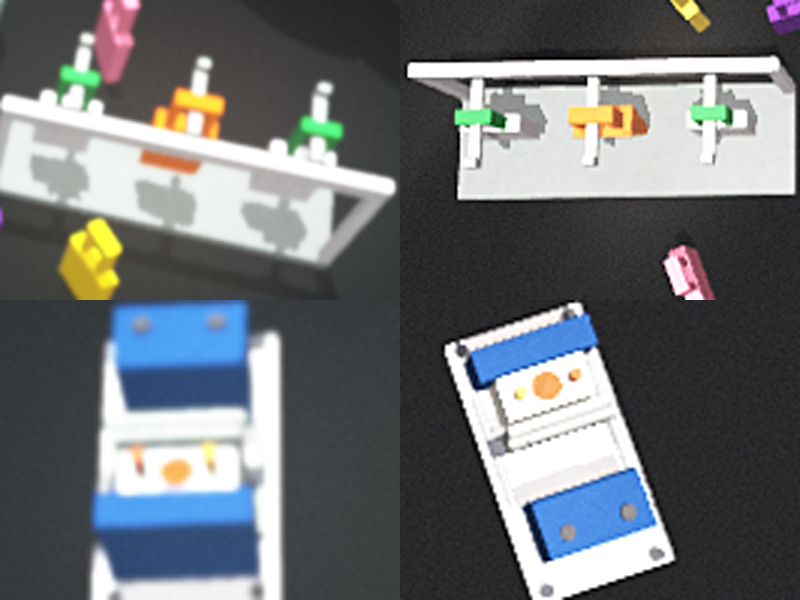

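The montage settles which parts are meant. In the top view the green loops hang at about (142,272) and (235,271), with the orange wedge between them at (188,272). They are the only green and orange parts, and they hang on the hooks. The pink, purple and yellow parts on the bench are look-alikes.

Now I'll compute positions.

```bash
cat > h.py <<'E'
from rig import r,capture,get_calibration
import cv2,numpy as np
def ray(c,p):
    f=240/np.tan(np.radians(c["vertical_fov"]/2)); R=np.array(c["R"]);t=np.array(c["t"])
    d=R.T@np.array([(p[0]-c["cx"])/f,(p[1]-c["cy"])/f,1.]); return -R.T@t,d/np.linalg.norm(d)
def onz(c,p,z):
    o,d=ray(c,p); return o+d*(z-o[2])/d[2]
def tri(*cps):
    A=np.zeros((3,3));b=np.zeros(3);L=[ray(c,p) for c,p in cps]
    for o,d in L: M=np.eye(3)-np.outer(d,d);A+=M;b+=M@o
    X=np.linalg.solve(A,b); return X,[np.linalg.norm(np.cross(X-o,d)) for o,d in L]
def proj(c,X):
    f=240/np.tan(np.radians(c["vertical_fov"]/2)); q=np.array(c["R"])@X+np.array(c["t"]); return q[:2]/q[2]*f+[c["cx"],c["cy"]]
E
python3 - <<'E'
from h import *
np.set_printoptions(precision=4,suppress=True)
S=get_calibration("scene");T=get_calibration("top")
for n,a,b in (("G+y",(142,272.2),(521.2,237)),("O",(188,272.2),(472,225)),("G-y",(234.8,270.6),(424,217))):
    X,e=tri((T,a),(S,b));print(n,X,e,onz(T,a,.131),onz(S,b,.131))
pd=lambda x,y:(350+(x-400)/3.008,243+(y-300)/3)
print("rail ends top",onz(T,(110+8/2.5,225+65/2.5),.13),onz(T,(110+378/2.5,225+60/2.5),.13))
print("base");[print(onz(T,pd(*p),.012)) for p in((446,345),(578,303),(675,558),(537,600))]
print("block top");[print(onz(T,pd(*p),.068)) for p in((528,510),(635,470),(655,522),(545,560))]
print("plate edge");[print(onz(T,pd(*p),.070)) for p in((511,447),(613,410))]
c=get_calibration("wrist");print(c["vertical_fov"],-np.array(c["R"]).T@c["t"],np.array(c["R"]),r.read_state()["tcp_pos"])
E
```

```text
G+y [0.5311 0.2957 0.1254] [np.float64(0.004467915865356336), np.float64(0.004467915865356383)] [0.5304 0.2892 0.131 ] [0.5339 0.2987 0.131 ]
O [0.5319 0.2104 0.1275] [np.float64(0.0034519559484945637), np.float64(0.003451955948494704)] [0.5317 0.206  0.131 ] [0.5335 0.2133 0.131 ]
G-y [0.5365 0.1259 0.1235] [np.float64(0.00288467358487509), np.float64(0.002884673584875146)] [0.5359 0.1218 0.131 ] [0.5411 0.1284 0.131 ]
rail ends top [0.5684 0.3452 0.13  ] [0.576  0.0759 0.13  ]
base
[ 0.5806 -0.1193  0.012 ]
[ 0.6103 -0.2073  0.012 ]
[ 0.4429 -0.2677  0.012 ]
[ 0.4144 -0.1783  0.012 ]
block top
[ 0.4689 -0.1667  0.068 ]
[ 0.4949 -0.2333  0.068 ]
[ 0.4629 -0.245   0.068 ]
[ 0.4384 -0.177   0.068 ]
plate edge
[ 0.5078 -0.1562  0.07  ]
[ 0.532 -0.22   0.07 ]
68.4416598396233 [0.1931 0.6506 0.3844] [[ 0.3954  0.9185 -0.0012]
 [ 0.8794 -0.3781  0.2892]
 [ 0.2652 -0.1154 -0.9573]] [0.2662 0.6197 0.2218]
```

Request:
{"name": "apply_moves", "arguments": {"moves": [[0,[0,0,0],-8.3],[0,[0,0,0],-8.3],[0,[0,0,0],-8.3]]}}

```text
time_s: 0.48
tcp_pos: [0.2663, 0.6199, 0.2221]
tool_rot: [-0.0, -0.017, 1.0, -0.001]
ft_force: [0.7, -0.2, -0.4]
opening: 0.0882
grip_force: 0.0
```

Request:
{"name": "apply_moves", "arguments": {"moves": [[0,[-2.3,-4.6,0],0],[0,[-2.3,-4.6,0],0],[0,[-2.3,-4.6,0],0],[0,[-2.3,-4.6,0],0],[0,[-2.3,-4.6,0],0],[0,[-2.3,-4.6,0],0],[0,[-2.3,-4.6,0],0],[0,[-2.3,-4.6,0],0],[0,[-2.3,-4.6,0],0],[0,[-2.3,-4.6,0],0],[0,[-2.6,-4.3,0],0],[0,[0,0,0],0]]}}

```text
time_s: 1.98
tcp_pos: [0.5383, 0.1201, 0.2224]
tool_rot: [0.0, -0.011, 1.0, -0.001]
ft_force: [-0.6, 1.1, -0.6]
opening: 0.0878
grip_force: 0.0
```

```bash
cat >> h.py <<'E'
def snap(n,f):
    s=r.read_state();im=capture(n);cv2.imwrite(f"pics/{f}.png",im[:,:,::-1]);c=get_calibration(n)
    np.savez(f"pics/{f}.npz",**{k:np.array(v) for k,v in c.items()});st();return im,c
def load(f): z=np.load(f"pics/{f}.npz");return {k:z[k] for k in z.files}
def st():
    s=r.read_state();w,x,y,z=s["tool_rot"];ya=np.array([2*(x*y-w*z),1-2*(x*x+z*z),2*(y*z+w*x)])
    print("t%.2f"%s["time_s"],"tcp",np.round(s["tcp_pos"],4),"yang %.2f"%np.degrees(np.arctan2(ya[1],ya[0])),"tilt",np.round(2*np.hypot(w,z),4),"F",np.round(s["ft_force"],1),"op %.4f g %.1f"%(s["opening"],s["grip_force"]))
E
python3 -c "
from h import *
snap('wrist','w1')"
```

```text
t2.02 tcp [0.5372 0.1229 0.2223] yang 91.42 tilt 0.0009 F [-0.9  0.6 -0.2] op 0.0877 g 0.0
```

View pics/w1.png

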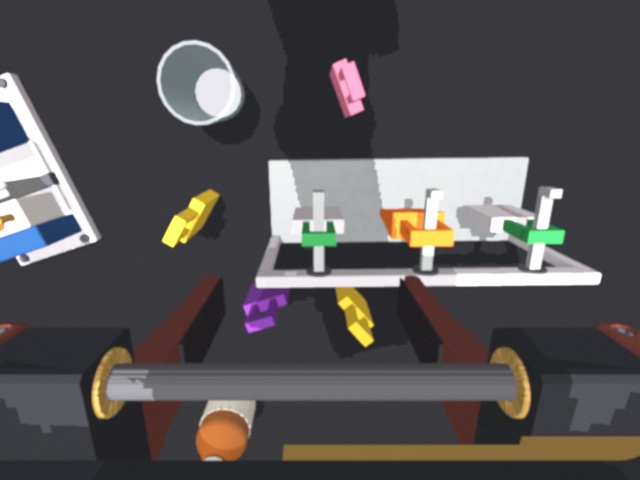

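The wrist view shows the near shim's green loop at about (319,234), the wedge loop at (430,235) and the far green loop at (534,232). The fingers straddle the near loop, and the beaker is at (200,85). I'll measure these against the rack hooks.

Run:
```python
from h import *
np.set_printoptions(precision=4,suppress=True)
c=load('w1');T=get_calibration("top");S=get_calibration("scene")
for n,a,b,d in (("G-y",(319,236),(234.8,270.6),(424,217)),("O",(430,237),(188,272.2),(472,225)),("G+y",(534,233),(142,272.2),(521.2,237))):
    print(n,onz(c,a,.131),*tri((c,a),(T,b),(S,d)))
print("rail top far edge ends",onz(c,(257,285),.13),onz(c,(600,283),.13))
print("hook tips",onz(c,(319,192),.133),onz(c,(435,192),.133),onz(c,(550,192),.133))
print("beaker rim",onz(c,(200,83),.075))
im=cv2.imread('pics/w1.png');cv2.imwrite('pics/m2.png',cv2.resize(im[180:300,250:410],None,fx=5,fy=5,interpolation=cv2.INTER_CUBIC))
```

```text
G-y [0.5324 0.1282 0.131 ] [0.5358 0.1269 0.1219] [np.float64(0.0017397455217373727), np.float64(0.0037960865939011186), np.float64(0.002117335740821253)]
O [0.5312 0.2116 0.131 ] [0.532  0.211  0.1282] [np.float64(0.0014863846390894145), np.float64(0.004195844480394375), np.float64(0.002718224636628201)]
G+y [0.5262 0.2889 0.131 ] [0.5298 0.2961 0.1223] [np.float64(0.0016328994293928877), np.float64(0.004263609805336639), np.float64(0.005042747973541363)]
rail top far edge ends [0.574  0.0808 0.13  ] [0.5658 0.3497 0.13  ]
hook tips [0.4989 0.1271 0.133 ] [0.4969 0.2103 0.133 ] [0.4949 0.2927 0.133 ]
beaker rim [0.4221 0.0296 0.075 ]
```

View pics/m2.png

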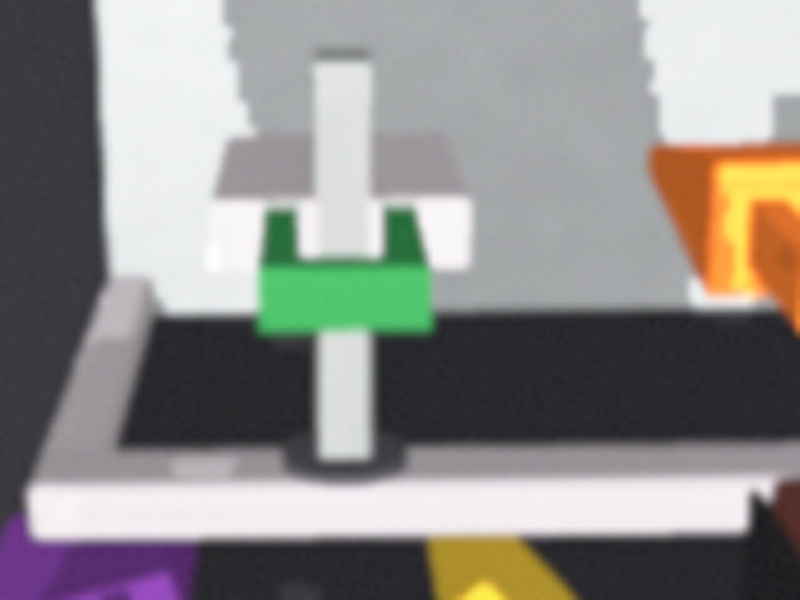

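Request:
{"name": "apply_moves", "arguments": {"moves": [[0.4,[0.1,0.45,2],0],[0.4,[0,0,3],0],[0.4,[0,0,3],0],[0.4,[0,0,2.5],0],[0.4,[0,0,1.8],0],[0.4,[0,0,0],0],[1,[0,0,0],0],[1,[0,0,0],0],[1,[0,0,0],0],[1,[0,0,0],0]]}}

```text
time_s: 3.28
tcp_pos: [0.5361, 0.1287, 0.1003]
tool_rot: [0.0, -0.014, 1.0, -0.0]
ft_force: [-0.3, -3.3, 4.9]
opening: 0.026
grip_force: 30.0
```

```bash
python3 -c "
from h import *
st()"
```

```text
t3.27 tcp [0.5361 0.1287 0.1003] yang 91.61 tilt 0.0009 F [-0.3 -3.3  4.9] op 0.0260 g 30.0
```

Request:
{"name": "apply_moves", "arguments": {"moves": [[1,[0,0,-0.9],0],[1,[0,0,-0.9],0],[1,[2.5,0,0],0],[1,[2.7,0,0],0],[1,[0,0,0],0],[1,[0,0,-4],0],[1,[0,0,-4.2],0]]}}

```text
time_s: 4.15
tcp_pos: [0.4844, 0.1283, 0.201]
tool_rot: [0.0, -0.015, 1.0, 0.0]
ft_force: [0.3, 0.0, 0.4]
opening: 0.0261
grip_force: 30.0
```

Request:
{"name": "apply_moves", "arguments": {"moves": [[1,[-0.7,-3,0],0],[1,[-1.1,-4.6,0],0],[1,[-1.1,-4.6,0],0],[1,[-1.1,-4.6,0],0],[1,[-1.1,-4.6,0],0],[1,[-1.1,-4.6,0],0],[1,[-1.1,-4.1,0],0],[1,[0,0,0],-9.1],[1,[0,0,0],-9.1],[1,[0,0,0],0],[1,[0,0,0],0]]}}

```text
time_s: 5.52
tcp_pos: [0.5659, -0.171, 0.1999]
tool_rot: [0.0, -0.171, 0.985, -0.0]
ft_force: [0.3, -0.0, -0.4]
opening: 0.0259
grip_force: 30.0
```

```bash
python3 -c "
from h import *
snap('wrist','w2')"
```

```text
t5.58 tcp [ 0.5658 -0.1709  0.1998] yang 109.73 tilt 0.0005 F [-1.1  0.2 -0.7] op 0.0257 g 30.0
```

View pics/w2.png

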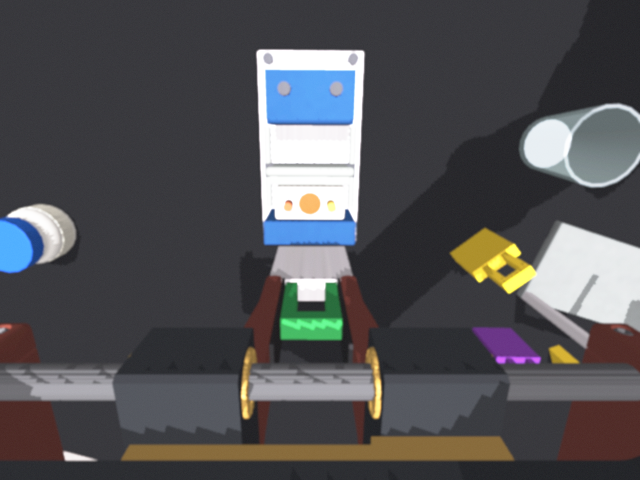

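The wrist view shows the shim held at (312,305). The clamp is upright in the image, with the stop block's gap edge at about row 123 and the plate at row 165-175. I'll enlarge the gap.

Run:
```python
import cv2
im=cv2.imread('pics/w2.png');cv2.imwrite('pics/m3.png',cv2.resize(im[60:192,240:380],None,fx=4.5,fy=4.5,interpolation=cv2.INTER_CUBIC))
```

```text
(no output)
```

View pics/m3.png

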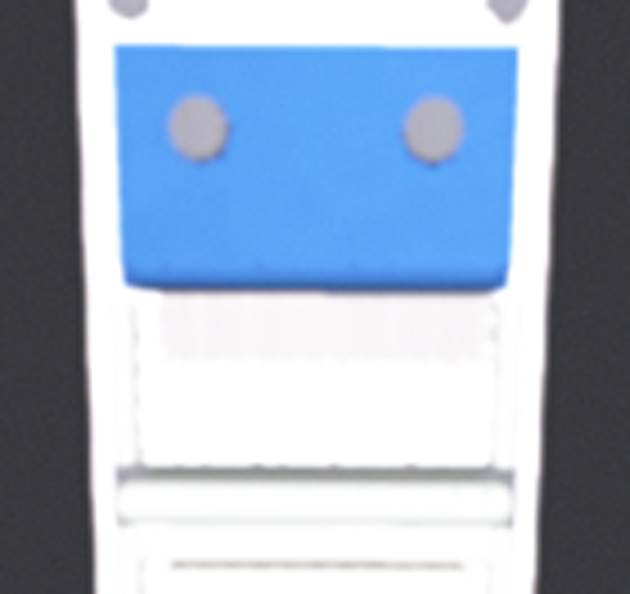

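Run:
```python
from h import *
np.set_printoptions(precision=4,suppress=True)
c=load('w2');p=lambda x,y:(240+x/4.5-.4,60+y/4.5-.4)
print("cam",-c["R"].T@c["t"])
a=onz(c,p(125,288),.064);b=onz(c,p(507,291),.064);l=onz(c,p(118,467),.068);m=onz(c,p(512,466),.068)
e=onz(c,p(76,0),.012);f=onz(c,p(96,594),.012);g=onz(c,p(560,0),.012);h=onz(c,p(536,594),.012)
print(a,b,np.linalg.norm(a-b),np.degrees(np.arctan2(*(a-b)[1::-1])));print(l,m,np.linalg.norm(l-m),np.degrees(np.arctan2(*(l-m)[1::-1])))
print("base edges",[np.degrees(np.arctan2(*(q-w)[1::-1])) for q,w in((f,e),(h,g))], "width",np.linalg.norm(e-g))
th=np.radians(19.8);u=np.array([np.cos(th),np.sin(th),0])
print("gap",((l+m)/2-(a+b)/2)@u,"mids",(a+b)/2,(l+m)/2,"base mid",(e+g)/2,(f+h)/2)
s=r.read_state();print((np.array(s["tcp_pos"])-(a+b)/2)@u)
q=[onz(c,v,.131-.1+.2) for v in((282,330),(342,330))];print("loop",q)
```

```text
cam [ 0.4907 -0.1983  0.3624]
[ 0.4969 -0.2333  0.064 ] [ 0.4743 -0.1688  0.064 ] 0.06831432733535742 -70.73949439096089
[ 0.5268 -0.2246  0.068 ] [ 0.5024 -0.1571  0.068 ] 0.07171669343797688 -70.1648550133592
base edges [np.float64(19.269100318081723), np.float64(19.640308147962422)] width 0.09677617048998342
gap 0.03073563921775926 mids [ 0.4856 -0.201   0.064 ] [ 0.5146 -0.1909  0.068 ] base mid [ 0.4327 -0.2197  0.012 ] [ 0.5452 -0.1799  0.012 ]
0.08562794932523278
loop [array([ 0.5704, -0.1827,  0.231 ]), array([ 0.5619, -0.1588,  0.231 ])]
```

Request:
{"name": "apply_moves", "arguments": {"moves": [[1,[2.5,0,0],0],[1,[2.5,-0.15,0],0],[1,[2.5,0,0],0],[1,[0,0,0],0],[1,[0,0,0],0]]}}

```text
time_s: 6.2
tcp_pos: [0.4964, -0.1973, 0.2]
tool_rot: [0.001, -0.172, 0.985, -0.0]
ft_force: [-0.0, -0.5, -1.5]
opening: 0.0262
grip_force: 30.0
```

Run:
```python
from h import *
np.set_printoptions(precision=3,suppress=True)
im=cv2.imread('pics/w2.png')
for x in (275,285,311,340): print(x,im[112:182,x,0].tolist())
for y in (150,166,170,174): print(y,im[y,255:370,1].tolist())
snap('wrist','w3')
```

```text
275 [244, 243, 243, 243, 243, 243, 242, 238, 231, 220, 191, 157, 175, 244, 255, 255, 253, 251, 251, 252, 254, 255, 254, 253, 254, 255, 255, 255, 255, 255, 255, 255, 255, 255, 255, 255, 255, 255, 255, 255, 255, 255, 255, 255, 255, 255, 255, 255, 255, 255, 255, 226, 155, 156, 184, 227, 249, 254, 255, 255, 255, 254, 248, 242, 249, 254, 255, 255, 254, 254]
285 [245, 245, 244, 244, 245, 245, 244, 241, 233, 221, 194, 158, 154, 213, 245, 249, 249, 249, 249, 249, 249, 249, 249, 249, 249, 249, 249, 251, 254, 255, 255, 255, 255, 255, 255, 255, 255, 255, 255, 255, 255, 255, 255, 255, 255, 255, 255, 255, 255, 255, 255, 209, 150, 153, 182, 226, 248, 254, 255, 255, 255, 254, 249, 239, 242, 252, 254, 254, 254, 255]
311 [247, 248, 248, 248, 248, 248, 246, 243, 235, 224, 198, 164, 158, 211, 245, 250, 250, 249, 249, 250, 249, 249, 249, 249, 249, 249, 249, 251, 254, 255, 255, 255, 255, 255, 255, 255, 255, 255, 255, 255, 255, 255, 255, 255, 255, 255, 255, 255, 255, 255, 255, 234, 162, 154, 175, 221, 247, 254, 255, 255, 255, 254, 250, 242, 245, 253, 255, 255, 255, 255]
340 [247, 247, 248, 247, 248, 247, 
[... 1973 characters left out ...]
70, 85, 57, 57, 54, 56, 57, 56, 57, 57, 58]
174 [58, 57, 58, 54, 64, 132, 237, 255, 255, 255, 246, 230, 238, 246, 249, 249, 249, 249, 249, 249, 249, 249, 249, 249, 249, 249, 249, 249, 250, 249, 250, 250, 250, 250, 250, 250, 250, 250, 250, 250, 250, 250, 250, 250, 250, 250, 250, 250, 251, 251, 251, 251, 251, 251, 251, 251, 251, 251, 251, 251, 251, 251, 251, 251, 251, 251, 251, 251, 251, 251, 251, 251, 251, 251, 251, 251, 251, 252, 251, 252, 251, 252, 251, 251, 251, 252, 252, 252, 252, 251, 252, 252, 252, 252, 252, 251, 249, 240, 226, 243, 255, 255, 255, 247, 144, 69, 56, 59, 55, 57, 58, 58, 57, 57, 57]
t6.25 tcp [ 0.496 -0.197  0.2  ] yang 109.89 tilt 0.001 F [-0.2  0.1 -0.9] op 0.0260 g 30.0
```

View pics/w3.png

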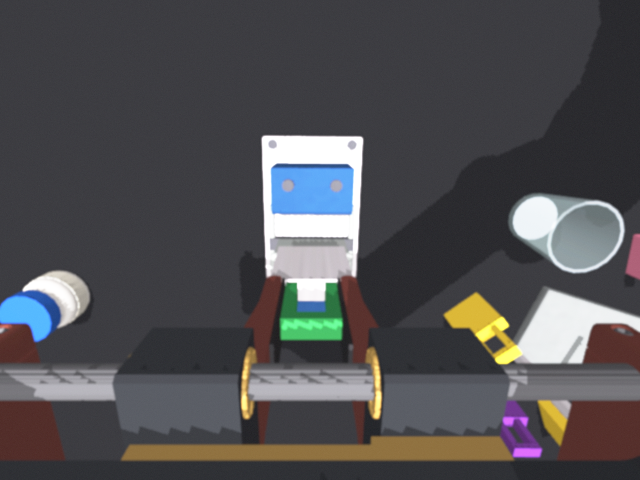

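The near-edge profile of the plate is ambiguous: either just the lip's shading or the lip plus part of the front face. The gap is roughly 31-37 mm, so I'll set the first shim now and measure the remaining gap against it.

Request:
{"name": "apply_moves", "arguments": {"moves": [[1,[0,0,3],0],[1,[0,0,3],0],[1,[0,0,2.5],0],[1,[0,0,1.5],0],[1,[0,0,1.2],0],[1,[0,0,0.9],0],[1,[0,0,0],0]]}}

```text
time_s: 7.12
tcp_pos: [0.4952, -0.1979, 0.0784]
tool_rot: [-0.0, -0.172, 0.985, 0.0]
ft_force: [1.6, 0.5, -1.2]
opening: 0.026
grip_force: 30.0
```

Request:
{"name": "apply_moves", "arguments": {"moves": [[1,[0.1,0,0],0],[1,[0.1,0,0],0],[1,[0,0,0],0]]}}

```text
time_s: 7.5
tcp_pos: [0.4935, -0.1987, 0.079]
tool_rot: [0.0, -0.172, 0.985, -0.0]
ft_force: [-0.8, 0.1, -0.5]
opening: 0.0263
grip_force: 30.0
```

Request:
{"name": "apply_moves", "arguments": {"moves": [[1,[0.1,0,0],0],[1,[0.1,0,0],0],[1,[0,0,0],0]]}}

```text
time_s: 7.88
tcp_pos: [0.4919, -0.1991, 0.0788]
tool_rot: [0.0, -0.172, 0.985, -0.0]
ft_force: [1.1, 0.8, -1.6]
opening: 0.0255
grip_force: 30.0
```

Request:
{"name": "apply_moves", "arguments": {"moves": [[1,[0.1,0,0],0],[1,[0,0,0],0]]}}

```text
time_s: 8.12
tcp_pos: [0.4917, -0.1992, 0.0788]
tool_rot: [0.001, -0.173, 0.985, -0.0]
ft_force: [4.6, 1.6, -3.2]
opening: 0.0259
grip_force: 30.0
```

Request:
{"name": "apply_moves", "arguments": {"moves": [[1,[0.1,0,0],0],[1,[0,0,0],0]]}}

```text
time_s: 8.38
tcp_pos: [0.4916, -0.1993, 0.079]
tool_rot: [0.002, -0.173, 0.985, -0.0]
ft_force: [7.0, 2.1, -4.7]
opening: 0.0256
grip_force: 30.0
```

Request:
{"name": "apply_moves", "arguments": {"moves": [[1,[0.1,0,0],0],[1,[0,0,0],0]]}}

```text
time_s: 8.62
tcp_pos: [0.4915, -0.1993, 0.0791]
tool_rot: [0.002, -0.173, 0.985, -0.0]
ft_force: [7.9, 2.7, -5.5]
opening: 0.0261
grip_force: 30.0
```

Request:
{"name": "apply_moves", "arguments": {"moves": [[1,[-0.2,0,0.1],0],[1,[0,0,0.1],0],[1,[0,0,0.1],0],[1,[0,0,0],0]]}}

```text
time_s: 9.12
tcp_pos: [0.4918, -0.1996, 0.0761]
tool_rot: [0.001, -0.172, 0.985, -0.0]
ft_force: [4.9, 2.0, 0.0]
opening: 0.0258
grip_force: 30.0
```

Request:
{"name": "apply_moves", "arguments": {"moves": [[1,[0,0,0.1],0],[1,[0,0,0],0]]}}

```text
time_s: 9.38
tcp_pos: [0.4919, -0.1996, 0.0753]
tool_rot: [0.001, -0.172, 0.985, -0.0]
ft_force: [4.9, 1.9, 4.1]
opening: 0.0257
grip_force: 30.0
```

Request:
{"name": "apply_moves", "arguments": {"moves": [[1,[0,0,0.1],0],[1,[0,0,0],0]]}}

```text
time_s: 9.62
tcp_pos: [0.492, -0.1996, 0.0753]
tool_rot: [0.001, -0.172, 0.985, -0.0]
ft_force: [0.7, 3.4, 14.2]
opening: 0.0257
grip_force: 30.0
```

Request:
{"name": "apply_moves", "arguments": {"moves": [[1,[0,0,-0.1],0],[0.5,[0,0,0],0],[0.4,[0,0,0],0],[0.4,[0,0,0],0],[0.4,[0,0,-2],0],[0.4,[0,0,-3.5],0],[0.4,[-2,0,-4],0],[0.4,[-3,0,-3],0],[0.4,[-3,0,0],0],[0.4,[-1,0,0],0],[0.4,[0,0,0],0]]}}

```text
time_s: 11.0
tcp_pos: [0.5744, -0.169, 0.1987]
tool_rot: [-0.001, -0.172, 0.985, 0.0]
ft_force: [-1.4, -0.2, 0.4]
opening: 0.0528
grip_force: 0.0
```

Run:
```python
from h import *
im,c=snap('wrist','w4')
u=np.array([np.cos(np.radians(19.5)),np.sin(np.radians(19.5)),0]);A=np.array([.4856,-.201,.064])
print([np.round(proj(c,A+u*d),1).tolist() for d in (0,.012,.03,.04)])
im=im[:,:,::-1];a=cv2.resize(im[70:190,245:375],None,fx=4.6,fy=4.6,interpolation=cv2.INTER_CUBIC)
g=np.clip((a.astype(float)-140)/115,0,1)**2.5*255
cv2.imwrite('pics/m4.png',g.astype(np.uint8)); print(a.shape)
print(im[80:190,300,1].tolist());print(im[80:190,280,1].tolist())
```

```text
t11.05 tcp [ 0.5738 -0.1696  0.1987] yang 109.81 tilt 0.0025 F [-0.9 -0.6 -0.1] op 0.0525 g 0.0
[[311.8, 113.8], [311.7, 129.6], [311.6, 152.5], [311.5, 164.9]]
(552, 598, 3)
[167, 165, 166, 166, 167, 168, 168, 169, 170, 169, 170, 168, 168, 168, 166, 166, 167, 168, 169, 167, 166, 168, 166, 168, 167, 166, 167, 164, 157, 144, 145, 185, 244, 255, 255, 254, 254, 254, 254, 254, 254, 254, 254, 254, 254, 254, 254, 249, 234, 232, 237, 245, 247, 247, 247, 247, 247, 247, 247, 247, 247, 247, 247, 247, 246, 247, 249, 251, 252, 254, 255, 255, 255, 243, 194, 170, 202, 236, 249, 254, 255, 255, 255, 254, 249, 238, 244, 254, 255, 255, 255, 255, 255, 254, 238, 198, 215, 252, 255, 255, 255, 255, 255, 255, 255, 255, 255, 255, 255, 255]
[172, 162, 157, 161, 166, 166, 166, 165, 166, 166, 165, 164, 165, 164, 165, 163, 164, 165, 165, 164, 163, 163, 165, 163, 164, 166, 165, 163, 155, 144, 131, 114, 93, 86, 99, 148, 215, 243, 248, 248, 247, 247, 247, 247, 247, 248, 248, 247, 247, 247, 249, 254, 255, 255, 255, 255, 255, 255, 255, 255, 255, 255, 255, 255, 255, 255, 255, 255, 255, 255, 255, 255, 255, 255, 227, 172, 203, 236, 247, 254, 255, 255, 255, 253, 247, 241, 250, 255, 255, 255, 255, 255, 255, 254, 238, 206, 224, 255, 255, 255, 255, 255, 255, 255, 255, 255, 255, 255, 255, 255]
```

View pics/m4.png

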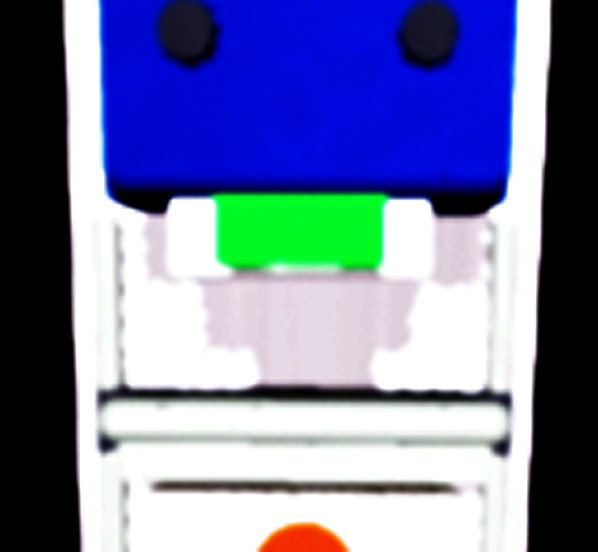

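The stretched crop shows the shim (green loop at crop (300,230)) against the block, and the plate bar at crop rows 390-440. From here the front face and the lip blend. I'll look from straight over the lip, so that its silhouette is direct.

Request:
{"name": "apply_moves", "arguments": {"moves": [[0.4,[-2,0,0],0],[0.4,[-2.5,0,0],0],[0.4,[0,0,0],0],[0.4,[0,0,0],0]]}}

```text
time_s: 11.55
tcp_pos: [0.6159, -0.1549, 0.1992]
tool_rot: [-0.001, -0.172, 0.985, -0.0]
ft_force: [0.0, 0.5, -0.1]
opening: 0.0532
grip_force: 0.0
```

Run:
```python
from h import *
np.set_printoptions(precision=4,suppress=True)
im,c=snap('wrist','w5')
th=np.radians(19.5);u=np.array([np.cos(th),np.sin(th),0]);v=np.array([-u[1],u[0],0]);A=np.array([.4856,-.201,0])
C=-np.array(c["R"]).T@c["t"];print("cam u,v",(C-A)@u,(C-A)@v,C[2])
# rectified strip: sample image at u grid for z=.068, several v
us=np.arange(-.010,.062,.001)
for vv in (-.030,-.027,0,.016,.027,.030):
    P=np.array([proj(c,A+u*k+v*vv+[0,0,.068]) for k in us]).astype(np.float32)
    g=cv2.remap(im,P[None,:,0],P[None,:,1],cv2.INTER_LINEAR)[0]
    print(vv,P[0].round(),P[-1].round());print(' '.join(f"{int(1000*k+.5*np.sign(k))}:{a[0]}/{a[2]}" for k,a in zip(us,g)))
```

```text
t11.60 tcp [ 0.616  -0.1549  0.1994] yang 109.76 tilt 0.0014 F [-0.1  0.1 -0.8] op 0.0528 g 0.0
cam u,v 0.05871594430088175 -0.0009471100470921437 0.362133928856191
-0.03 [272.  35.] [275. 135.]
-10:90/246 -9:91/246 -8:91/246 -7:90/246 -6:90/246 -5:92/247 -4:91/246 -3:85/240 -2:78/224 -1:66/195 0:53/152 1:39/109 2:34/93 3:33/92 4:33/91 5:39/94 6:65/110 7:116/150 8:192/212 9:249/252 10:255/255 11:255/255 12:255/255 13:255/255 14:255/255 15:255/255 16:255/255 17:255/255 18:255/255 19:255/255 20:255/255 21:255/255 22:255/255 23:255/255 24:255/255 25:255/255 26:255/255 27:255/255 28:255/255 29:255/255 30:255/255 31:255/255 32:255/255 33:255/255 34:253/254 35:253/253 36:255/255 37:255/255 38:255/255 39:249/249 40:232/232 41:239/240 42:254/254 43:255/255 44:255/255 45:255/255 46:255/255 47:254/254 48:211/214 49:180/180 50:233/232 51:251/250 52:255/255 53:255/255 54:255/255 55:255/255 56:255/255 57:255/255 58:255/255 59:255/255 60:255/255 61:255/255
-0.027 [276.  35.] [278. 135.]
-10:91/246 -9:90/246 -8:90/246 -7:91/246 -6:91/246 -5:90/246 -4:87/241 -3:83/236 -2:77/223 -1:66/194 0:53/152 1:
[... 3134 characters left out ...]
:93/248 -3:87/241 -2:79/226 -1:68/201 0:54/158 1:41/115 2:36/97 3:34/96 4:37/96 5:54/104 6:110/143 7:183/206 8:234/242 9:239/242 10:245/245 11:248/248 12:251/251 13:254/255 14:254/254 15:250/250 16:248/248 17:251/251 18:254/254 19:254/254 20:253/254 21:255/255 22:255/255 23:255/255 24:255/255 25:255/255 26:255/255 27:255/255 28:255/255 29:255/255 30:255/255 31:255/255 32:255/255 33:255/255 34:254/254 35:253/253 36:255/255 37:255/255 38:254/254 39:250/251 40:236/237 41:239/240 42:255/255 43:255/255 44:255/255 45:255/255 46:255/255 47:255/255 48:225/227 49:188/188 50:235/234 51:250/249 52:249/248 53:249/248 54:249/248 55:248/247 56:249/249 57:254/254 58:255/255 59:255/255 60:255/255 61:255/255
```

The stop face is at u≈0 and the shim fills 0 to about 12.5 mm. The plate lip is at about 33 mm, and with the joint opening of 2-4 mm the closed gap comes to about 35-37 mm. One shim would leave more than 21 mm, so the second shim is needed.

Request:
{"name": "apply_moves", "arguments": {"moves": [[0.4,[0,0,-1],9.1],[0.4,[0,0,-1],9.1]]}}

```text
time_s: 11.85
tcp_pos: [0.6163, -0.1548, 0.2198]
tool_rot: [-0.0, -0.011, 1.0, 0.0]
ft_force: [0.4, 0.3, -0.0]
opening: 0.0524
grip_force: 0.0
```

Request:
{"name": "apply_moves", "arguments": {"moves": [[0.4,[0.6,3.8,0],0],[0.4,[0.7,4.8,0],0],[0.4,[0.7,4.8,0],0],[0.4,[0.7,4.8,0],0],[0.4,[0.7,4.8,0],0],[0.4,[0.7,4.8,0],0],[0.4,[0.7,4.8,0],0],[0.4,[0.7,4.8,0],0],[0.4,[0.7,4.8,0],0],[0.4,[0.6,3.2,0],0],[0.4,[0,0,0],0],[0.4,[0,0,0],0]]}}

```text
time_s: 13.35
tcp_pos: [0.5369, 0.2959, 0.2196]
tool_rot: [0.0, -0.013, 1.0, -0.001]
ft_force: [0.4, -1.0, -0.2]
opening: 0.0528
grip_force: 0.0
```

Run:
```python
from h import *
np.set_printoptions(precision=4,suppress=True)
im,c=snap('wrist','w6')
hsv=cv2.cvtColor(im,cv2.COLOR_RGB2HSV)
m=cv2.inRange(hsv,(50,110,150),(80,255,255));n,l,s,ce=cv2.connectedComponentsWithStats(m)
for i in range(1,n):
    if s[i,4]>60:
        x,y,w,h,a=s[i];print("green",s[i],ce[i],onz(c,(x,y+h),.131),onz(c,(x+w,y+h),.131),onz(c,(x,y),.131))
m=cv2.inRange(hsv,(8,150,120),(22,255,255));n,l,s,ce=cv2.connectedComponentsWithStats(m)
for i in range(1,n):
    if s[i,4]>60: print("orange",s[i],ce[i],onz(c,ce[i],.125))
```

```text
t13.40 tcp [0.5371 0.2957 0.2198] yang 91.49 tilt 0.001 F [-0.6 -0.  -0.1] op 0.0526 g 0.0
green [ 610  170   30  154 1702] [628.1422 260.2732] [0.5992 0.5366 0.131 ] [0.5986 0.5606 0.131 ] [0.4781 0.5036 0.131 ]
green [294 228  34  14 460] [310.5239 234.3565] [0.5368 0.2823 0.131 ] [0.5361 0.3077 0.131 ] [0.526  0.2822 0.131 ]
green [628 322  12   7  66] [634.5152 324.8939] [0.6034 0.5523 0.131 ] [0.6031 0.562  0.131 ] [0.5971 0.5505 0.131 ]
orange [ 176  207   71   38 1084] [220.5129 221.1577] [0.5237 0.2267 0.125 ]
```

Request:
{"name": "apply_moves", "arguments": {"moves": [[0.4,[0.2,0,2],0],[0.4,[0,0,3],0],[0.4,[0,0,3],0],[0.4,[0,0,2.5],0],[0.4,[0,0,1.4],0],[0.4,[0,0,0],0],[1,[0,0,0],0],[1,[0,0,0],0],[1,[0,0,0],0],[1,[0,0,0],0]]}}

```text
time_s: 14.65
tcp_pos: [0.5349, 0.2981, 0.1013]
tool_rot: [0.0, -0.014, 1.0, 0.0]
ft_force: [-0.4, -0.7, 3.5]
opening: 0.0257
grip_force: 29.9
```

Request:
{"name": "apply_moves", "arguments": {"moves": [[1,[0,0,-0.9],0],[1,[0,0,-0.9],0],[1,[2.5,0,0],0],[1,[2.9,0,0],0],[1,[0,0,0],0],[1,[0,0,-4],0],[1,[0,0,-4.7],0],[1,[0,0,0],0]]}}

```text
time_s: 15.65
tcp_pos: [0.4837, 0.2979, 0.21]
tool_rot: [0.003, -0.014, 1.0, 0.003]
ft_force: [-0.7, 0.3, -0.9]
opening: 0.0263
grip_force: 29.9
```

Request:
{"name": "apply_moves", "arguments": {"moves": [[1,[-0.1,-3,0],0],[1,[-0.1,-4.6,0],0],[1,[-0.1,-4.6,0],0],[1,[-0.1,-4.6,0],0],[1,[-0.1,-4.6,0],0],[1,[-0.1,-4.6,0],0],[1,[-0.1,-4.6,0],0],[1,[-0.1,-4.6,0],0],[1,[-0.1,-4.6,0],0],[1,[-0.2,-4.6,0],0],[1,[-0.2,-4.7,0],0],[1,[0,0,0],0]]}}

```text
time_s: 17.15
tcp_pos: [0.5069, -0.1986, 0.2053]
tool_rot: [-0.0, -0.011, 1.0, -0.001]
ft_force: [0.8, 0.2, -0.6]
opening: 0.0257
grip_force: 29.9
```

Request:
{"name": "apply_moves", "arguments": {"moves": [[1,[0,0,0],-9.1],[1,[0,0,0],-9],[1,[0,0,0],0],[1,[0,0,0],0]]}}

```text
time_s: 17.65
tcp_pos: [0.5077, -0.1934, 0.2054]
tool_rot: [-0.0, -0.17, 0.985, 0.0]
ft_force: [-0.3, -0.1, -0.1]
opening: 0.0258
grip_force: 29.9
```

```bash
cat >> h.py <<'E'
def uv():
    th=np.radians(19.5);u=np.array([np.cos(th),np.sin(th)]);d=(np.array(r.read_state()["tcp_pos"])[:2]-[.4856,-.201])*1000
    print("TCP u %.1f v %.1f mm"%(d@u,d@[-u[1],u[0]]))
E
python3 -c "
from h import *
st();uv()"
```

```text
t17.65 tcp [ 0.5077 -0.1934  0.2054] yang 109.61 tilt 0.0006 F [-0.3 -0.1 -0.1] op 0.0258 g 29.9
TCP u 23.3 v -0.2 mm
```

Request:
{"name": "apply_moves", "arguments": {"moves": [[1,[-0.3,0,0],0],[1,[0,0,2.5],0],[1,[0,0,2.5],0],[1,[0,0,1.5],0],[1,[0,0,0.8],0],[1,[0,0,0.8],0],[1,[0,0,0.8],0],[1,[0,0,0],0]]}}

```text
time_s: 18.65
tcp_pos: [0.5103, -0.1929, 0.1163]
tool_rot: [-0.0, -0.171, 0.985, 0.0]
ft_force: [-0.1, -0.4, -0.1]
opening: 0.0261
grip_force: 29.9
```

```bash
python3 -c "
from h import *
st();uv()"
```

```text
t18.65 tcp [ 0.5103 -0.1929  0.1163] yang 109.75 tilt 0.0007 F [-0.1 -0.4 -0.1] op 0.0261 g 29.9
TCP u 26.0 v -0.6 mm
```

Foot is about 16 mm into the gap with no contact. Next I'll go down to just above the floor and then press it toward the block.

Request:
{"name": "apply_moves", "arguments": {"moves": [[1,[0,0,1.2],0],[1,[0,0,1.2],0],[1,[0,0,1],0],[1,[0,0,0],0]]}}

```text
time_s: 19.15
tcp_pos: [0.5098, -0.1927, 0.0815]
tool_rot: [-0.001, -0.171, 0.985, 0.0]
ft_force: [0.4, -0.3, -1.6]
opening: 0.0259
grip_force: 29.9
```

Request:
{"name": "apply_moves", "arguments": {"moves": [[1,[0.1,0,0],0],[1,[0.1,0,0],0],[1,[0,0,0],0]]}}

```text
time_s: 19.52
tcp_pos: [0.5088, -0.1937, 0.083]
tool_rot: [0.0, -0.171, 0.985, -0.0]
ft_force: [-0.2, 0.2, -1.0]
opening: 0.0259
grip_force: 29.9
```

Request:
{"name": "apply_moves", "arguments": {"moves": [[1,[0.1,0,0],0],[1,[0,0,0],0]]}}

```text
time_s: 19.77
tcp_pos: [0.5077, -0.194, 0.0828]
tool_rot: [0.0, -0.171, 0.985, -0.0]
ft_force: [-0.7, -0.3, -0.9]
opening: 0.0254
grip_force: 29.9
```

Request:
{"name": "apply_moves", "arguments": {"moves": [[1,[0.1,0,0],0],[1,[0,0,0],0]]}}

```text
time_s: 20.02
tcp_pos: [0.5074, -0.1941, 0.0828]
tool_rot: [0.001, -0.172, 0.985, -0.0]
ft_force: [2.4, -0.2, -2.2]
opening: 0.0259
grip_force: 29.9
```

```bash
python3 -c "
from h import *
st();uv()"
```

```text
t20.02 tcp [ 0.5074 -0.1941  0.0828] yang 109.76 tilt 0.0012 F [ 2.4 -0.2 -2.2] op 0.0259 g 29.9
TCP u 22.8 v -0.8 mm
```

Request:
{"name": "apply_moves", "arguments": {"moves": [[1,[0.15,0,0],0],[1,[0,0,0],0],[1,[-0.1,0,0.2],0],[1,[0,0,0.2],0],[1,[0,0,0.15],0],[1,[0,0,0],0]]}}

```text
time_s: 20.78
tcp_pos: [0.5073, -0.1944, 0.0773]
tool_rot: [0.001, -0.172, 0.985, -0.0]
ft_force: [6.3, 1.1, -0.2]
opening: 0.0255
grip_force: 29.9
```

Request:
{"name": "apply_moves", "arguments": {"moves": [[1,[0,0,0.1],0],[1,[0,0,0],0]]}}

```text
time_s: 21.02
tcp_pos: [0.5073, -0.1944, 0.0764]
tool_rot: [0.001, -0.172, 0.985, -0.0]
ft_force: [6.6, 1.5, -0.3]
opening: 0.0256
grip_force: 29.9
```

Request:
{"name": "apply_moves", "arguments": {"moves": [[1,[0,0,0.1],0],[1,[0,0,0],0]]}}

```text
time_s: 21.28
tcp_pos: [0.5074, -0.1944, 0.0763]
tool_rot: [0.001, -0.172, 0.985, -0.0]
ft_force: [2.3, 3.4, 10.2]
opening: 0.026
grip_force: 29.9
```

```bash
python3 -c "
from h import *
st();uv()"
```

```text
t21.27 tcp [ 0.5074 -0.1944  0.0763] yang 109.76 tilt 0.0021 F [ 2.3  3.4 10.2] op 0.0260 g 29.9
TCP u 22.7 v -1.0 mm
```

Request:
{"name": "apply_moves", "arguments": {"moves": [[1,[0,0,-0.1],0],[0.5,[0,0,0],0],[0.4,[0,0,0],0],[0.4,[0,0,0],0],[0.4,[0,0,-2],0],[0.4,[0,0,-3.5],0],[0.4,[-2,0,-4],0],[0.4,[-3,0,-3],0],[0.4,[-3,0,0],0],[0.4,[-1.5,0,0],0],[0.4,[0,0,0],0],[0.4,[0,0,0],0]]}}

```text
time_s: 22.78
tcp_pos: [0.5942, -0.1632, 0.2004]
tool_rot: [-0.001, -0.171, 0.985, 0.0]
ft_force: [-0.7, 0.5, -0.3]
opening: 0.053
grip_force: 0.0
```

Run:
```python
from h import *
np.set_printoptions(precision=4,suppress=True)
im,c=snap('wrist','w7');uv()
th=np.radians(19.5);u=np.array([np.cos(th),np.sin(th),0]);v=np.array([-u[1],u[0],0]);A=np.array([.4856,-.201,0])
C=-np.array(c["R"]).T@c["t"];print("cam u",(C-A)@u)
us=np.arange(-.006,.056,.001)
for vv in (-.029,-.018,.016,.0285):
    P=np.array([proj(c,A+u*k+v*vv+[0,0,.068]) for k in us]).astype(np.float32)
    g=cv2.remap(im,P[None,:,0],P[None,:,1],cv2.INTER_LINEAR)[0]
    print(vv,' '.join(f"{round(1000*k)}:{a[0]}/{a[2]}" for k,a in zip(us,g)))
# rectified picture at z=.068: 10 px/mm, u down, v right(-)
uu,vw=np.meshgrid(np.arange(-10,60,.1)/1000,np.arange(40,-40,-.1)/1000,indexing='ij')
X=A+uu[...,None]*u+vw[...,None]*v+[0,0,.068];q=X@np.array(c["R"]).T+np.array(c["t"]);f=240/np.tan(np.radians(c["vertical_fov"]/2))
W=cv2.remap(im,(q[...,0]/q[...,2]*f+c["cx"]).astype(np.float32),(q[...,1]/q[...,2]*f+c["cy"]).astype(np.float32),cv2.INTER_CUBIC)
W=np.clip((W.astype(float)-140)/115,0,1)**3*255
W=cv2.resize(W.astype(np.uint8),(640,560));cv2.imwrite('pics/m5.png',W[:,:,::-1])
```

```text
t22.82 tcp [ 0.5943 -0.1633  0.2007] yang 109.66 tilt 0.0016 F [ 0.5  0.6 -0.3] op 0.0522 g 0.0
TCP u 115.0 v -0.7 mm
cam u 0.035467403820936334
-0.029 -6:90/246 -5:91/246 -4:89/245 -3:84/239 -2:77/224 -1:65/193 0:53/149 1:39/107 2:33/93 3:33/92 4:50/99 5:146/170 6:244/249 7:255/255 8:255/255 9:254/254 10:253/254 11:255/255 12:255/255 13:255/255 14:255/255 15:255/255 16:255/255 17:255/255 18:255/255 19:255/255 20:255/255 21:255/255 22:255/255 23:255/255 24:255/255 25:255/255 26:255/255 27:255/255 28:255/255 29:255/255 30:255/255 31:255/255 32:255/255 33:255/255 34:254/254 35:252/252 36:255/255 37:255/255 38:255/255 39:251/251 40:238/239 41:238/239 42:253/253 43:255/255 44:255/255 45:255/255 46:255/255 47:254/254 48:253/253 49:251/251 50:251/251 51:254/253 52:255/255 53:255/255 54:255/255 55:255/255
-0.018 -6:91/247 -5:91/247 -4:90/246 -3:85/240 -2:76/224 -1:81/197 0:196/230 1:255/255 2:255/255 3:255/255 4:255/255 5:255/255 6:255/255 7:255/255 8:255/255 9:255/255 10:255/255 11:255/255 12:255/255 13:255/255 14:255/255 15:255/255 16:255/255 17:255/255 18:255/255 19:255/255 20:255/255 21
[... 1018 characters left out ...]
255 53:255/255 54:255/255 55:255/255
0.0285 -6:93/249 -5:95/249 -4:91/248 -3:86/241 -2:77/226 -1:67/199 0:55/155 1:38/111 2:34/95 3:34/95 4:42/97 5:99/132 6:197/207 7:247/247 8:250/249 9:250/249 10:250/250 11:250/250 12:250/249 13:250/249 14:250/250 15:250/250 16:250/250 17:252/253 18:255/255 19:255/255 20:255/255 21:255/255 22:255/255 23:255/255 24:255/255 25:255/255 26:255/255 27:255/255 28:255/255 29:255/255 30:255/255 31:255/255 32:255/255 33:255/255 34:253/254 35:252/253 36:254/254 37:255/255 38:254/255 39:252/253 40:241/242 41:235/236 42:250/250 43:255/255 44:255/255 45:255/255 46:255/255 47:255/255 48:253/253 49:251/251 50:250/250 51:251/250 52:254/254 53:255/255 54:255/255 55:255/255
```

View pics/m5.png

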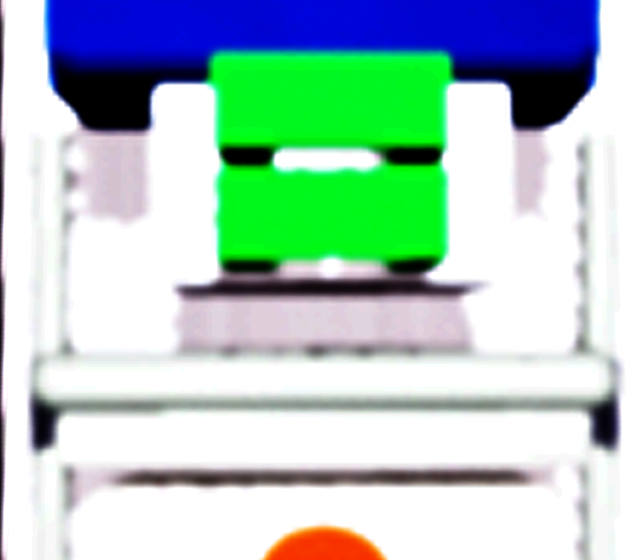

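The rectified view shows both shims side by side against the block, with their front edge at u≈25 mm. The plate lip is at about 33.5 mm, leaving roughly an 8 mm slot centred on u≈29.5. Next is the wedge.

Request:
{"name": "apply_moves", "arguments": {"moves": [[0.4,[0,0,-1],9.1],[0.4,[0,0,-1],9],[0.4,[0,0,0],0]]}}

```text
time_s: 23.2
tcp_pos: [0.5954, -0.1631, 0.2217]
tool_rot: [0.0, -0.015, 1.0, -0.0]
ft_force: [-0.1, -0.7, 0.2]
opening: 0.0528
grip_force: 0.0
```

Request:
{"name": "apply_moves", "arguments": {"moves": [[0.4,[0.6,4,0],0],[0.4,[0.6,4.8,0],0],[0.4,[0.6,4.8,0],0],[0.4,[0.6,4.8,0],0],[0.4,[0.6,4.8,0],0],[0.4,[0.6,4.8,0],0],[0.4,[0.7,4.8,0],0],[0.4,[0.7,5,0],0],[0.4,[0,0,0],0],[0.4,[0,0,0],0]]}}

```text
time_s: 24.45
tcp_pos: [0.5347, 0.2128, 0.2207]
tool_rot: [-0.0, -0.015, 1.0, -0.0]
ft_force: [0.1, -0.4, -0.3]
opening: 0.0524
grip_force: 0.0
```

Run:
```python
from h import *
np.set_printoptions(precision=4,suppress=True)
im,c=snap('wrist','w8')
p=proj(c,np.array([.533,.2134,.131])).astype(int);print(p)
x=p[0]
for X in (x-13,x-10,x+9,x+12): print(X,[tuple(int(k) for k in im[y,X]) for y in range(p[1]-32,p[1]+18,2)],p[1]-32)
for y in (p[1]-2,p[1]+2): print(y,[int(k) for k in im[y,x-40:x+40,0]],[int(k) for k in im[y,x-40:x+40,2]])
```

```text
t24.50 tcp [0.535  0.2121 0.2209] yang 91.62 tilt 0.001 F [-0.6  0.4  0.1] op 0.0526 g 0.0
[313 239]
300 [(165, 169, 170), (168, 161, 161), (181, 111, 82), (186, 93, 36), (249, 138, 57), (254, 165, 69), (254, 161, 68), (254, 168, 72), (254, 166, 68), (254, 166, 69), (254, 167, 69), (254, 166, 68), (248, 141, 57), (237, 124, 51), (254, 163, 68), (254, 165, 68), (254, 166, 70), (254, 166, 68), (254, 165, 68), (254, 165, 68), (255, 161, 68), (190, 99, 51), (45, 40, 42), (37, 38, 41), (41, 42, 48)] 207
303 [(210, 214, 212), (212, 214, 212), (214, 203, 195), (214, 199, 192), (233, 207, 193), (243, 215, 196), (242, 213, 194), (243, 214, 195), (243, 215, 196), (243, 215, 194), (243, 213, 195), (246, 211, 192), (230, 171, 148), (242, 133, 60), (254, 164, 68), (254, 165, 70), (254, 165, 68), (254, 166, 69), (254, 165, 68), (254, 164, 66), (254, 167, 78), (235, 181, 154), (186, 188, 187), (168, 172, 170), (162, 164, 164)] 207
322 [(165, 169, 171), (170, 164, 163), (184, 111, 83), (187, 95, 37), (249, 141, 59), (254, 165, 70), (254, 160, 68), (251, 144, 60), (203, 102, 41), (194, 98, 40), (189,
[... 1447 characters left out ...]
, 253, 253, 254, 254, 254, 254, 254, 254, 254, 254, 254, 254, 254, 254, 254, 254, 254, 254, 254, 254, 254, 254, 254, 254, 254, 254, 254, 254, 254, 254, 254, 254, 254, 254, 254, 254, 254, 254, 254, 254, 254, 254, 254, 254, 253, 247, 242, 239, 235, 212, 184, 168, 167, 168, 168, 167, 167, 167, 167, 166, 166, 165, 164, 166, 167, 168, 169, 168] [239, 239, 239, 238, 239, 239, 239, 240, 240, 233, 213, 189, 177, 152, 113, 80, 67, 68, 69, 69, 68, 70, 68, 69, 69, 69, 70, 68, 68, 67, 69, 68, 69, 67, 69, 68, 68, 68, 68, 68, 69, 68, 68, 68, 69, 68, 68, 69, 68, 67, 69, 69, 68, 67, 69, 77, 96, 119, 129, 131, 137, 151, 166, 171, 173, 172, 173, 171, 172, 171, 172, 171, 171, 171, 170, 171, 172, 172, 173, 172]
```

Run:
```python
from h import *
np.set_printoptions(precision=4,suppress=True)
c=load('w8');im=cv2.imread('pics/w8.png')[:,:,::-1]
print([int(k) for k in im[246,280:340,2]])
print(onz(c,(309,232.7),.131),onz(c,(309,248.6),.131),onz(c,(290,245),.131),onz(c,(331,245),.131))
```

```text
[60, 61, 59, 63, 62, 62, 64, 65, 67, 67, 68, 68, 67, 69, 68, 67, 69, 68, 68, 68, 68, 69, 68, 70, 69, 68, 67, 68, 69, 68, 67, 67, 67, 69, 67, 67, 69, 69, 68, 68, 68, 68, 67, 70, 68, 69, 67, 68, 65, 58, 48, 44, 42, 45, 43, 47, 45, 43, 45, 42]
[0.5274 0.2099 0.131 ] [0.5399 0.2102 0.131 ] [0.5374 0.1958 0.131 ] [0.5366 0.2267 0.131 ]
```

Request:
{"name": "apply_moves", "arguments": {"moves": [[0.4,[0.14,-0.1,2],0],[0.4,[0,0,3],0],[0.4,[0,0,3],0],[0.4,[0,0,2.6],0],[0.4,[0,0,1.5],0],[0.4,[0,0,0],0],[1,[0,0,0],0],[1,[0,0,0],0],[1,[0,0,0],0],[1,[0,0,0],0]]}}

```text
time_s: 25.75
tcp_pos: [0.5341, 0.2131, 0.101]
tool_rot: [0.001, -0.014, 1.0, 0.0]
ft_force: [-0.6, -0.4, 6.0]
opening: 0.0313
grip_force: 30.0
```

Request:
{"name": "apply_moves", "arguments": {"moves": [[1,[0,0,-0.9],0],[1,[0,0,-0.9],0],[1,[2.5,0,0],0],[1,[2.9,0,0],0],[1,[0,0,0],0],[1,[0,0,-4],0],[1,[0,0,-5.5],0],[1,[0,0,0],0]]}}

```text
time_s: 26.75
tcp_pos: [0.4829, 0.2128, 0.2177]
tool_rot: [0.004, -0.014, 1.0, 0.002]
ft_force: [1.5, 1.0, -0.8]
opening: 0.0317
grip_force: 30.0
```

```bash
python3 -c "
from h import *
st()"
```

```text
t26.75 tcp [0.4829 0.2128 0.2177] yang 91.62 tilt 0.0094 F [ 1.5  1.  -0.8] op 0.0317 g 30.0
```

Request:
{"name": "apply_moves", "arguments": {"moves": [[1,[-0.2,-3.2,0],0],[1,[-0.25,-4.6,0],0],[1,[-0.25,-4.6,0],0],[1,[-0.25,-4.6,0],0],[1,[-0.25,-4.6,0],0],[1,[-0.25,-4.6,0],0],[1,[-0.25,-4.6,0],0],[1,[-0.25,-4.6,0],0],[1,[-0.25,-5,0],0],[1,[0,0,0],-9.1],[1,[0,0,0],-9],[1,[0,0,0],0]]}}

```text
time_s: 28.25
tcp_pos: [0.5129, -0.1921, 0.2124]
tool_rot: [-0.001, -0.171, 0.985, 0.0]
ft_force: [0.3, 0.4, -1.3]
opening: 0.0319
grip_force: 30.0
```

```bash
python3 -c "
from h import *
st();uv()"
```

```text
t28.25 tcp [ 0.5129 -0.1921  0.2124] yang 109.64 tilt 0.0011 F [ 0.3  0.4 -1.3] op 0.0319 g 30.0
TCP u 28.7 v -0.7 mm
```

Request:
{"name": "apply_moves", "arguments": {"moves": [[1,[-0.16,0,2],0],[1,[0,0,2.5],0],[1,[0,0,1.5],0],[1,[0,0,0.7],0],[1,[0,0,0],0],[1,[0,0,0],0]]}}

```text
time_s: 29.0
tcp_pos: [0.515, -0.1914, 0.1468]
tool_rot: [0.0, -0.171, 0.985, -0.0]
ft_force: [-0.2, 0.2, -0.9]
opening: 0.0319
grip_force: 30.0
```

Run:
```python
from h import *
np.set_printoptions(precision=4,suppress=True)
im,c=snap('wrist','w9');uv()
im=im[:,:,::-1];S=capture("scene")[:,:,::-1]
a=cv2.resize(im[150:350,215:415],(560,560),interpolation=cv2.INTER_CUBIC);cv2.imwrite('pics/m6.png',a);cv2.imwrite('pics/s9.png',S)
```

```text
t29.05 tcp [ 0.515  -0.1914  0.1468] yang 109.73 tilt 0.0012 F [-0.4  0.6  0.1] op 0.0314 g 30.0
TCP u 30.9 v -0.8 mm
```

Request:
{"name": "apply_moves", "arguments": {"moves": [[1,[0.06,0,0.5],0],[1,[0,0,0.5],0],[1,[0,0,0],0]]}}

```text
time_s: 29.48
tcp_pos: [0.5139, -0.1913, 0.1357]
tool_rot: [-0.0, -0.172, 0.985, 0.0]
ft_force: [0.8, 0.9, -1.3]
opening: 0.0319
grip_force: 30.0
```

Request:
{"name": "apply_moves", "arguments": {"moves": [[1,[0,0,0.3],0],[1,[0,0,0.3],0],[1,[0,0,0],0]]}}

```text
time_s: 29.85
tcp_pos: [0.5141, -0.1914, 0.13]
tool_rot: [-0.0, -0.172, 0.985, -0.0]
ft_force: [0.7, 0.6, -0.9]
opening: 0.0318
grip_force: 30.0
```

Request:
{"name": "apply_moves", "arguments": {"moves": [[1,[0,0,0.3],0],[1,[0,0,0.3],0],[1,[0,0,0],0]]}}

```text
time_s: 30.22
tcp_pos: [0.5136, -0.1914, 0.1238]
tool_rot: [-0.0, -0.171, 0.985, 0.0]
ft_force: [0.1, -0.9, -2.0]
opening: 0.0316
grip_force: 30.0
```

```bash
python3 -c "
from h import *
st();uv()"
```

```text
t30.23 tcp [ 0.5136 -0.1914  0.1238] yang 109.75 tilt 0.0009 F [ 0.1 -0.9 -2. ] op 0.0316 g 30.0
TCP u 29.6 v -0.3 mm
```

Request:
{"name": "apply_moves", "arguments": {"moves": [[1,[0,0,0.2],0],[1,[0,0,0.2],0],[1,[0,0,0],0]]}}

```text
time_s: 30.6
tcp_pos: [0.514, -0.1914, 0.12]
tool_rot: [-0.0, -0.171, 0.985, 0.0]
ft_force: [0.9, 0.3, -1.1]
opening: 0.0319
grip_force: 30.0
```

Request:
{"name": "apply_moves", "arguments": {"moves": [[1,[0,0,0.2],0],[1,[0,0,0.2],0],[1,[0,0,0],0]]}}

```text
time_s: 30.98
tcp_pos: [0.5145, -0.1915, 0.1162]
tool_rot: [0.0, -0.172, 0.985, -0.0]
ft_force: [2.3, 0.5, 0.3]
opening: 0.032
grip_force: 30.0
```

Request:
{"name": "apply_moves", "arguments": {"moves": [[1,[0,0,0.2],0],[1,[0,0,0.2],0],[1,[0,0,0],0]]}}

```text
time_s: 31.35
tcp_pos: [0.5147, -0.1912, 0.1121]
tool_rot: [0.001, -0.172, 0.985, -0.0]
ft_force: [4.3, 1.3, -0.7]
opening: 0.0319
grip_force: 30.0
```

```bash
python3 -c "
from h import *
st();uv()"
```

```text
t31.35 tcp [ 0.5147 -0.1912  0.1121] yang 109.77 tilt 0.0011 F [ 4.3  1.3 -0.7] op 0.0319 g 30.0
TCP u 30.7 v -0.5 mm
```

Request:
{"name": "apply_moves", "arguments": {"moves": [[1,[-0.05,0,0.2],0],[1,[0,0,0.2],0],[1,[0,0,0],0]]}}

```text
time_s: 31.72
tcp_pos: [0.5152, -0.1911, 0.1083]
tool_rot: [0.001, -0.172, 0.985, -0.0]
ft_force: [5.3, 2.4, 1.9]
opening: 0.0316
grip_force: 30.0
```

Request:
{"name": "apply_moves", "arguments": {"moves": [[1,[-0.05,0,0.2],0],[1,[0,0,0.2],0],[1,[0,0,0],0]]}}

```text
time_s: 32.1
tcp_pos: [0.5157, -0.1914, 0.1064]
tool_rot: [0.001, -0.171, 0.985, 0.0]
ft_force: [-1.4, 3.7, 23.2]
opening: 0.0317
grip_force: 30.0
```

```bash
python3 -c "
from h import *
st();uv()"
```

```text
t32.10 tcp [ 0.5157 -0.1914  0.1064] yang 109.70 tilt 0.002 F [-1.4  3.7 23.2] op 0.0317 g 30.0
TCP u 31.6 v -1.0 mm
```

Request:
{"name": "apply_moves", "arguments": {"moves": [[1,[0,0,0.1],0],[1,[0,0,0],0],[1,[0,0,0],0]]}}

```text
time_s: 32.48
tcp_pos: [0.5158, -0.1914, 0.1062]
tool_rot: [0.001, -0.171, 0.985, 0.0]
ft_force: [-4.3, 4.8, 32.2]
opening: 0.0316
grip_force: 30.0
```

Request:
{"name": "apply_moves", "arguments": {"moves": [[1,[0,0,0.1],0],[1,[0,0,0],0],[1,[0,0,0],0]]}}

```text
time_s: 32.85
tcp_pos: [0.5159, -0.1914, 0.1058]
tool_rot: [0.001, -0.171, 0.985, 0.001]
ft_force: [-5.9, 5.3, 38.8]
opening: 0.0319
grip_force: 30.0
```

Run:
```python
from h import *
st();uv()
S0=cv2.imread('pics/scene0.png');S9=cv2.imread('pics/s9.png');S=capture("scene")[:,:,::-1]
c=get_calibration("scene");th=np.radians(19.5);u=np.array([np.cos(th),np.sin(th),0]);v=np.array([-u[1],u[0],0]);A=np.array([.4856,-.201,0])
us=np.arange(.030,.070,.001)
for vv in (-.031,-.027,.027,.031):
  for n,I in (("start",S0),("before",S9),("now",S)):
    P=np.array([proj(c,A+u*k+v*vv+[0,0,.071]) for k in us]).astype(np.float32)
    print(vv,n,cv2.remap(I,P[None,:,0],P[None,:,1],cv2.INTER_LINEAR)[0][:,1].tolist())
```

```text
t32.85 tcp [ 0.5159 -0.1914  0.1058] yang 109.70 tilt 0.0029 F [-5.9  5.3 38.8] op 0.0319 g 30.0
TCP u 31.8 v -1.1 mm
-0.031 start [255, 255, 255, 255, 255, 255, 255, 255, 254, 254, 253, 251, 249, 248, 249, 250, 251, 253, 254, 253, 253, 252, 250, 249, 249, 249, 250, 252, 252, 253, 253, 254, 254, 254, 254, 254, 254, 254, 254, 253, 252]
-0.031 before [255, 255, 255, 255, 255, 255, 255, 255, 254, 254, 253, 251, 248, 246, 245, 244, 245, 247, 248, 248, 248, 248, 247, 247, 248, 249, 250, 252, 253, 253, 253, 254, 254, 254, 254, 255, 255, 254, 254, 253, 252]
-0.031 now [255, 255, 255, 255, 255, 255, 255, 255, 254, 253, 252, 246, 240, 234, 230, 226, 227, 230, 234, 237, 242, 244, 245, 247, 247, 247, 248, 248, 249, 250, 251, 252, 253, 253, 254, 254, 254, 255, 255, 255, 255]
-0.027 start [249, 251, 252, 253, 253, 254, 254, 254, 254, 254, 254, 252, 250, 249, 249, 249, 250, 251, 252, 250, 249, 242, 229, 218, 208, 196, 198, 210, 222, 232, 242, 248, 250, 253, 254, 254, 254, 254, 254, 253, 253]
-0.027 before [249, 251, 252, 253, 253, 254, 254, 254, 254, 254, 254, 252, 249, 246, 241, 236, 231, 226, 22
[... 923 characters left out ...]
07, 222, 235, 242, 248, 250, 251, 252, 252, 252, 252, 252]
0.031 start [85, 98, 116, 137, 171, 205, 230, 240, 250, 251, 252, 251, 249, 247, 247, 247, 248, 249, 250, 248, 245, 239, 222, 205, 191, 178, 169, 185, 202, 219, 234, 249, 251, 253, 254, 255, 255, 255, 255, 255, 255]
0.031 before [82, 96, 116, 139, 172, 206, 231, 240, 250, 251, 252, 250, 245, 240, 234, 228, 222, 217, 212, 205, 197, 188, 177, 167, 161, 157, 154, 163, 172, 185, 200, 216, 226, 236, 241, 243, 245, 245, 245, 245, 245]
0.031 now [75, 76, 76, 76, 82, 87, 97, 111, 126, 146, 168, 186, 199, 211, 213, 213, 213, 210, 208, 207, 207, 206, 203, 201, 194, 186, 178, 179, 180, 189, 202, 216, 226, 236, 241, 243, 245, 245, 245, 245, 245]
```

Request:
{"name": "apply_moves", "arguments": {"moves": [[1,[0,0,0],0],[1,[0,0,0],0],[1,[0,0,0],0],[1,[0,0,0],0],[1,[0,0,0],0],[1,[0,0,0],0]]}}

```text
time_s: 33.65
tcp_pos: [0.5159, -0.1914, 0.1058]
tool_rot: [0.001, -0.171, 0.985, 0.0]
ft_force: [-5.4, 5.7, 37.5]
opening: 0.0319
grip_force: 30.0
```

Run:
```python
from h import *
st();uv()
im,c=snap('wrist','w10')
hsv=cv2.cvtColor(im,cv2.COLOR_RGB2HSV)
for nm,lo,hi in (("green",(50,110,100),(80,255,255)),("orange",(5,150,120),(22,255,255))):
    n,l,s,ce=cv2.connectedComponentsWithStats(cv2.inRange(hsv,lo,hi))
    print(nm,[s[i].tolist() for i in range(1,n) if s[i,4]>60])
# slot seam between plate and cell at z=.07
th=np.radians(19.5);u=np.array([np.cos(th),np.sin(th),0]);v=np.array([-u[1],u[0],0]);A=np.array([.4856,-.201,0])
T0=cv2.imread('pics/top0.png')[:,:,::-1];T=capture("top");c=get_calibration("top")
us=np.arange(.020,.064,.001)
for vv in (-.03,.03):
  for I in (T0,T):
    P=np.array([proj(c,A+u*k+v*vv+[0,0,.071]) for k in us]).astype(np.float32)
    print(vv,cv2.remap(I,P[None,:,0],P[None,:,1],cv2.INTER_LINEAR)[0][:,1].tolist())
```

```text
t33.65 tcp [ 0.5159 -0.1914  0.1058] yang 109.70 tilt 0.0029 F [-5.4  5.7 37.5] op 0.0319 g 30.0
TCP u 31.8 v -1.1 mm
t33.70 tcp [ 0.5159 -0.1914  0.1058] yang 109.70 tilt 0.0029 F [-5.5  4.9 38.5] op 0.0318 g 30.0
green [[285, 221, 54, 48, 2124]]
orange [[269, 258, 16, 12, 138], [339, 258, 15, 12, 129], [269, 272, 85, 68, 4006]]
-0.03 [251, 253, 255, 252, 249, 250, 253, 254, 253, 251, 251, 252, 252, 240, 218, 218, 233, 247, 255, 255, 251, 240, 234, 243, 252, 254, 255, 255, 254, 255, 253, 250, 250, 252, 255, 253, 249, 249, 252, 253, 255, 253, 251, 250]
-0.03 [157, 155, 155, 158, 160, 157, 155, 152, 151, 154, 155, 153, 150, 147, 146, 148, 150, 148, 146, 145, 144, 144, 143, 141, 139, 139, 140, 141, 141, 138, 135, 133, 133, 135, 134, 129, 128, 129, 128, 125, 123, 123, 122, 117]
0.03 [255, 255, 255, 255, 255, 255, 255, 255, 255, 255, 255, 255, 255, 214, 176, 203, 233, 246, 255, 255, 254, 243, 232, 243, 254, 255, 255, 255, 255, 217, 178, 211, 244, 250, 255, 247, 246, 248, 255, 255, 255, 244, 255, 255]
0.03 [81, 76, 72, 87, 124, 171, 223, 255, 255, 255, 255, 255, 255, 255, 255, 251, 249, 213, 182, 164, 162, 191, 218, 215, 206, 189, 172, 187, 202, 212, 223, 221, 221, 236, 249, 242, 232, 236, 252, 243, 229, 145, 78, 58]
```

Top-view profiles show the plate lip moved from u≈34 to about 38 mm. The wedge is jammed hard at a steady 38 N and still gripped, so I'm handing in.

```bash
python3 -c "
from rig import ticket
print(ticket.sign_off())"
```

```text
the job is handed in; nothing more can be done
None
```

Handed in at about 34 s: both shims stand in the gap against the stop block. The plate looks closed on the cell (its lip moved about 4 mm toward it), and the wedge is jammed, still gripped and pressed down with about 38 N.

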